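Open the ratchet bookend on the cabinet flap

ROBOT

A 6-joint arm with a two-finger parallel gripper is mounted at the origin on the work surface. World frame = base frame: x ahead of the robot, y to its left, z up, the work surface at z = 0. Lengths are in m, angles in rad, forces in N, time in s.
With the tool pointing down it reaches from about 0.35 to 0.85 m from the base axis. Payload 8.1 kg.
Tool frame: the origin (TCP) lies at the very end of the fingers, on their centre line; the grasp point (between the pads) lies 19 mm behind it; z points along the fingers, y is the line along which they close (so a half turn about z gives the same grasp; the last joint's range is limited). The gripper opens to 93 mm and grips with 3 to 60 N. Pads are 15 mm wide; open, the fingers measure 128 mm over their backs; the gripper's body (75 mm by 188 mm) begins 65 mm behind the grasp point.
Start: joints at [1.189, 0.13, 1.488, -0, 1.523, -0.085], TCP at [0.175, 0.574, 0.219] pointing down, gripper open.
Joint ranges: [-2.96, 2.96], [-0.89, 2.26], [0.02, 2.5], [-1.34, 4.48], [0, 2.73], [-2.66, 2.66]. Speed limits (rad/s): [2.39, 2.39, 2.79, 3.14, 3.14, 3.14].

INTERFACE

Orientations are given as a rotation vector (axis times angle).
In Python, from plant import monitor, eyes, ticket gives the robot as it stands.
- The arm moves only by the tool arm_command, never from a script. Its argument "deltas" is a list that holds one entry, the list of rows, each a list of 6 numbers: the shift along the world's x, y, z in cm, then the turn, a rotation vector about the world's x, y, z in degrees. In form: [[[tx, ty, tz, rx, ry, rz], ...]]. A call has 1 to 12 rows; each row shifts and turns the commanded pose from where the row before left it; what a row does not reach is not made up. A row lasts 1/12 s, in which the tool goes at most 41.7 mm and 7.16 degrees, less where a joint would pass 70% of its speed; a pose out of reach is approached as far as the arm can. A call is refused whole if a number of a shift passes 4.17 or a number of a turn 7.16, either way. A call with a gripper value outside its range is refused whole. "gripper" is the opening, from -1 (shut) to 1 (fully open), set as the call begins (left out, the last holds). The fingers move at their own pace and stop on an object; "squeeze" is the grip in N (left out, the last holds). Time passes only in rows, so rows that do not move let the fingers close. It gives the time, the measured TCP pose, the force, the opening and the grip force at its end, in the units of the state.
- monitor.read_state(): the state, without advancing time (a new reading comes with each control period).
- eyes.read_camera(name): name is "side" or "top" or "wrist"; returns the picture (400x640x3 uint8, blue, green, red); there is no depth.
- eyes.camera_model(name): a dict with "fx", "fy", "cx", "cy" (pixels), "k1" (the pictures are not rectified: a ray, as slopes to the right and down, at radius r is drawn at 1 + k1 r^2 times it, then the intrinsics apply), "rvec" (rotation vector, rad) and "tvec" (3), from world to camera coordinates, as OpenCV has them. Camera axes: x right, y down, z forward; pixel columns grow to the right and rows downward; lengths in m; the calibration is good to about 2 mm. A picture is of the moment at which its call begins: read the wrist's pose just before it. camera_model takes no time and is no camera call; for the wrist camera it gives the pose at the moment of the call.
- ticket.close_job(): hands the job in; it is judged then, once.
The state is a dict: "t": time; "q": joint angles; "dq": joint speeds; "joint_torque": joint torques, N m; "tool_pos": TCP position; "orientation": TCP orientation; "force": force on the tool from outside, world axes, zero at the start; "wrist_torque": the same for the moment, N m; "opening": finger opening in m; "gripper_force": force on a finger pad.
Only numpy, scipy, OpenCV 4.12 (cv2) and the standard library are available. Lean on these libraries where they do the work, as an engineer would, in place of code of your own. Each camera call takes 0.05 s, during which the arm holds its last target. There are 200 camera calls.

TASK

Make room on the ratchet bookend: with the fingertips press its red release paddle down and, while it is held down, push the sliding jaw back along its bar, away from the yellow piece case, all the way to the end stop. Then lift the fingers off so that the paddle springs up again, with the jaw left at the stop. Pick nothing up, and leave the piece case, brass weight, celadon jar and comb where they stand.

Things in the scene. Friction and masses are not known exactly. Their poses are not given: they have to be found in the camera images.
- rack: Bookend fixed on the elm flap (flap top 20 mm above the work surface). Origin on the flap's top, under the bar; y runs along the bar and points BACK (the way the jaw must go), z up. Two wooden rails and a steel bar, 360 mm long, tops 44 and 40 mm above the flap; 120 mm wide. Dark fixed jaw, 105 mm high, at y -190 to -200 mm; dark end stop, 70 mm high, at y 170 to 180 mm.
- jaw (a joint): Slide of the grey jaw along the rack's y, m: 0 nearest the fixed jaw, 0.170 against the end stop (fully back). Ratchet (14 mm teeth, none in the last 20 mm): it goes back (+) only while the release is held down 6 mm or more (then about 4 N); towards the case (-) it slides at any time with 4 to 15 N, so fingers dragged that way on the paddle take it along: leave straight up.
- release (a joint): Downward travel of the red release paddle, m: 0 is up (ratchet engaged), 0.010 is fully down. Spring return: about 3 N to start, about 7 N fully down. It does not latch.
- release_top (a point): Centre of the top of the red paddle (48 mm across the bar, 62 mm along it); moves with jaw and paddle; 66 mm above the flap when up. From here the jaw plate's inner face is 35 mm towards the rack's -y, the push ledge's inner face 35 mm towards +y; the ledge's top is 26 mm higher than the raised paddle, the plate's 46 mm.
- jaw_ledge (a point): Middle of the top inner edge of the grey push ledge, its face towards the paddle and piece case; moves with the jaw. Ledge: 54 mm wide (x), 8 mm thick, top 92 mm above the flap. The jaw plate, at the other end of the paddle, is 110 mm wide, 8 mm thick, top 112 mm above the flap. The pocket between them, floored by the paddle, is 70 mm long and open above and at both sides (x).
- piece_case: Loose yellow boxwood piece case, 105 x 56 x 75 mm (x, y, z), standing on the rails between the fixed jaw and the sliding jaw. Origin: centre of its underside. Bystander.
- weight: Loose brass scale weight, 40 mm diameter, 50 mm high, on the flap near the bookend. Origin: centre of its underside. Bystander.
- jar: Loose lidded celadon jar, 68 mm diameter, 82 mm high, on the flap near the bookend. Origin: centre of its underside. Bystander.
- comb: Loose tortoiseshell-finish comb lying flat on the flap near the bookend, 95 x 36 x 8 mm. Origin: centre of its underside. Bystander.

How it is judged:
By the outcome, as a careful person would: the job done as asked, in the order asked, and still so for the second after the job is handed in, with the robot touching nothing.
It also fails if it takes over 37 s, if anything falls off the work surface, if the arm or the gripper's body presses on something with over 40 N, if the wrist force passes 120 N, or if a joint passes its speed limit or range.

## Working session

There is one attempt and no reset: what is moved stays moved. The work goes in short steps, Python scripts to look and compute and a tool call to move; the robot and the scene stay as the last step left them, time stands still between calls to the robot, and variables do not carry over. Pictures are saved under pics/ and viewed, at most 10 in all, crops included, and the job is handed in when it is done.

Besides the shell and the picture viewer there is one more tool, called after "Call:" by a JSON object that holds its "fn" and its "kwargs". arm_command: Moves the arm, as the interface text tells. Its arguments: {"type":"object","properties":{"deltas":{"type":"array"},"gripper":{"type":"number"},"squeeze":{"type":"number"}},"required":["deltas"]}

```bash
mkdir -p pics; ls
python3 - <<'E'
from plant import monitor, eyes
import cv2, numpy as np
s=monitor.read_state(); print({k:np.round(v,3).tolist() for k,v in s.items()})
for n in ("top","side"):
    cv2.imwrite(f"pics/{n}0.png",eyes.read_camera(n))
for n in ("top","side","wrist"):
    m=eyes.camera_model(n); R=cv2.Rodrigues(np.array(m["rvec"]))[0]
    print(n,m,"C",-R.T@np.array(m["tvec"]))
E
```

```text
pics
{'t': 0.0, 'q': [1.189, 0.131, 1.489, -0.0, 1.523, -0.085], 'dq': [0.001, 0.001, 0.001, 0.001, 0.0, -0.001], 'joint_torque': [0.001, -55.985, -49.176, 0.077, 0.036, -0.0], 'tool_pos': [0.175, 0.573, 0.218], 'orientation': [-0.464, -3.107, 0.003], 'force': [-0.523, -0.498, -0.015], 'wrist_torque': [-0.064, 0.064, -0.041], 'gripper_force': 0.0, 'opening': 0.093}
top {'fx': 477.08315161513156, 'fy': 477.08315161513156, 'cx': 324.0023434676251, 'cy': 201.0158559758009, 'k1': -0.02210072562183283, 'rvec': array([ 2.14185578, -2.19999141,  0.13064931]), 'tvec': array([0.1000887 , 0.53369554, 0.9699929 ])} C [0.42823887 0.09891198 1.02105964]
side {'fx': 382.9971422369304, 'fy': 382.9971422369304, 'cx': 323.95989738334424, 'cy': 209.23419802227613, 'k1': -0.06417396456697831, 'rvec': array([ 2.18469096, -0.88945679,  0.3740042 ]), 'tvec': array([-0.3121338 ,  0.39000101,  0.52319391])} C [ 0.14911919 -0.30102725  0.64062956]
wrist {'fx': 277.64896788017563, 'fy': 277.64896788017563, 'cx': 321.588749029907, 'cy': 199.30086098346234, 'k1': -0.03965528465704083, 'rvec': array([-2.34458391, -1.73569664, -0.22856348]), 'tvec': array([-0.59860502, -0.03031507,  0.39058475])} C [0.10510719 0.59507215 0.3829426 ]
```

View pics/top0.png

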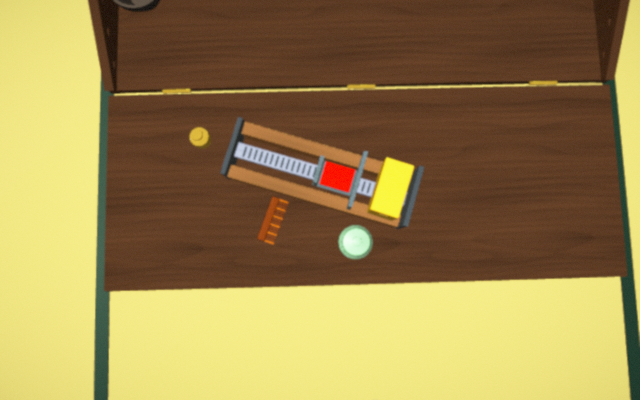

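View pics/side0.png

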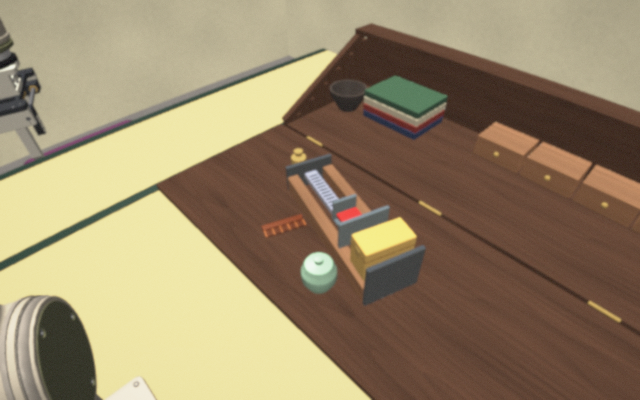

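The top view shows the rack running from the end stop (about 232,146) to the fixed jaw (about 413,196), with the red paddle at about (338,177). The weight is at (199,137), the comb at (273,220) and the jar at (355,242). The side view agrees. I'll enlarge the crops next.

Run:
```python
import cv2
a=cv2.imread("pics/top0.png")[105:245,215:435]
cv2.imwrite("pics/top_c.png",cv2.resize(a,None,fx=3.6,fy=3.6,interpolation=cv2.INTER_CUBIC))
a=cv2.imread("pics/side0.png")[140:310,250:440]
cv2.imwrite("pics/side_c.png",cv2.resize(a,None,fx=3.5,fy=3.5,interpolation=cv2.INTER_CUBIC))
```

```text
(no output)
```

View pics/top_c.png

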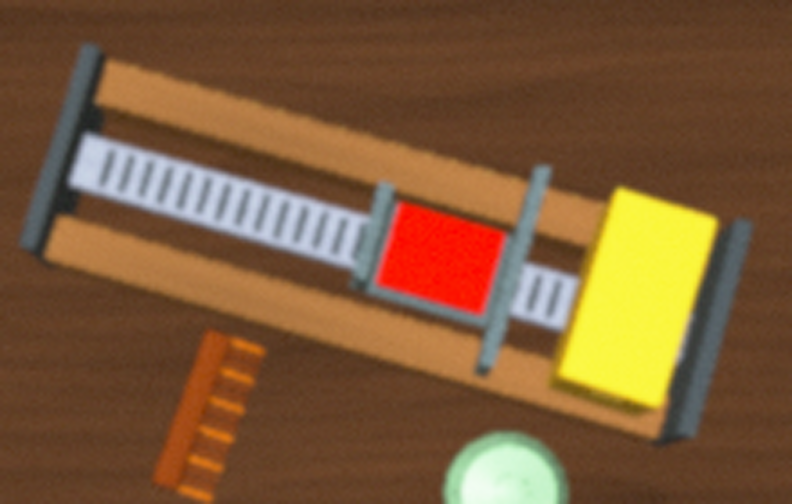

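View pics/side_c.png

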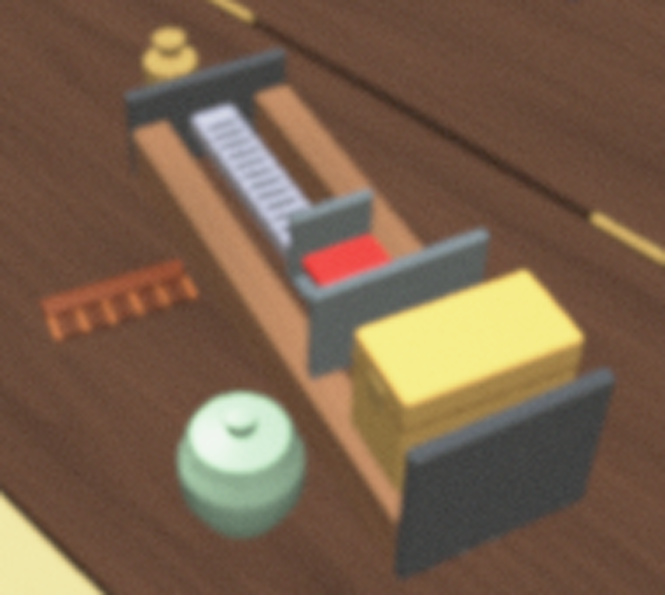

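The crops give sharper corners. In the top crop the red paddle's corners are (397,203), (510,237), (490,314) and (375,287), and the plate top runs (542,167)–(485,373). The outer top edge of the end stop runs (83,45)–(22,247), and that of the fixed jaw (751,224)–(692,437). I'll fit the rack pose and jaw slide from these, then cross-check with the side view.

```bash
cat > h.py <<'E'
import numpy as np, cv2
from plant import eyes
def proj(n,P):
    m=eyes.camera_model(n); K=np.array([[m["fx"],0,m["cx"]],[0,m["fy"],m["cy"]],[0,0,1]])
    return cv2.projectPoints(np.array(P,float).reshape(-1,1,3),m["rvec"],m["tvec"],K,np.array([m["k1"],0,0,0,0]))[0][:,0]
def unproj(n,p,z):
    m=eyes.camera_model(n); K=np.array([[m["fx"],0,m["cx"]],[0,m["fy"],m["cy"]],[0,0,1]])
    u=cv2.undistortPoints(np.array(p,float).reshape(-1,1,2),K,np.array([m["k1"],0,0,0,0]))[:,0]
    R=cv2.Rodrigues(m["rvec"])[0]; C=-R.T@m["tvec"]; d=np.c_[u,np.ones(len(u))]@R
    return C+d*((z-C[2])/d[:,2])[:,None]
E
python3 - <<'E'
from h import *
from scipy.optimize import least_squares
tc=lambda p:(np.array(p,float)+.5)/3.6-.5+[215,105]
sc=lambda p:(np.array(p,float)+.5)/3.5-.5+[250,140]
pad=unproj("top",tc([(397,203),(510,237),(490,314),(375,287)]),.086)
print("paddle",pad.round(4).tolist(),"sides",np.linalg.norm(pad-np.roll(pad,-1,0),axis=1).round(4),"c",pad.mean(0).round(4))
pl=unproj("top",tc([(542,167),(485,373)]),.132); print("plate",pl.round(4).tolist(),np.linalg.norm(pl[0]-pl[1]))
obs_t=np.vstack([tc([(397,203),(510,237),(490,314),(375,287)]),tc([(542,167),(485,373)]),tc([(52.5,146),(721.5,330.5)])])
obs_s=sc([(399,266),(205.5,74.5)]) # side: plate top mid, end stop top mid
def model(v):
    x,y,a,j,sx=v; r=j-.043
    L=[(sx*.024,r+.031,.086),(sx*.024,r-.031,.086),(-sx*.024,r-.031,.086),(-sx*.024,r+.031,.086),
       (.055*sx,r-.039,.132),(-.055*sx,r-.039,.132),(0,.18,.09),(0,-.2,.125),(0,r-.039,.132),(0,.175,.09)]
    e=np.array([np.cos(a),np.sin(a)]); X=np.array([e[1],-e[0]])
    return [np.r_[np.array([x,y])+p[0]*X+p[1]*e,p[2]] for p in L]
def res(v,full=False):
    P=model([*v,1]); A=proj("top",P[:8])-obs_t; B=proj("side",P[8:])-obs_s
    return (A,B) if full else np.r_[A.ravel(),B.ravel()*.5]
s=least_squares(res,[.45,.09,1.3,.05],x_scale=[.1,.1,.1,.1])
print(s.x.round(4),np.degrees(s.x[2])); print([r.round(1).tolist() for r in res(s.x,True)])
x,y,a,j=s.x;e=np.array([np.cos(a),np.sin(a)]);print("release",np.array([x,y])+(j-.043)*e,"e",e,"travel",.17-j)
print("jar",unproj("top",[(355,242)],.1),"weight",unproj("top",[(199,137)],.07))
E
```

```text
paddle [[0.6099, 0.0825, 0.086], [0.5893, 0.0207, 0.086], [0.5467, 0.0332, 0.086], [0.5633, 0.0959, 0.086]] sides [0.0652 0.0443 0.0649 0.0485] c [0.5773 0.0581 0.086 ]
plate [[0.6183, 0.0063, 0.132], [0.5101, 0.04, 0.132]] 0.11338851867871592
[ 0.5909  0.1026  1.2586 -0.0029] 72.1134362321695
[[[0.8, 0.3], [-0.7, -0.4], [-1.8, 1.2], [0.1, -0.1], [0.8, 0.6], [0.7, -1.3], [-1.1, -0.1], [1.0, 0.2]], [[0.9, -0.6], [0.1, -0.4]]]
release [0.5768424  0.05888323] e [0.30713345 0.95166645] travel 0.17291826973281074
jar [[0.44747364 0.02919971 0.1       ]] weight [[0.66923952 0.3368628  0.07      ]]
```

The fit agrees with the given sizes: paddle 65×46 mm measured against 62×48, and plate 113 mm against 110. The fit gives:
- **Rack yaw:** 72.1°. The tool's y axis is already at about 73°, along the bar.
- **Paddle centre:** about (0.577, 0.059).
- **Travel to the stop:** about 0.17 m.

I'll close the fingers and go above the paddle, offset 8 mm towards the ledge.

Call:
{"fn": "arm_command", "kwargs": {"deltas": [[[0.8,-1.0,0,0,0,-0.1],[1.5,-1.9,0,0,0,-0.1],[1.7,-2.1,0,0,0,-0.1],[1.7,-2.1,0,0,0,-0.1],[1.7,-2.1,0,0,0,-0.1],[1.7,-2.1,0,0,0,-0.1],[1.7,-2.1,0,0,0,-0.1],[1.7,-2.1,0,0,0,-0.1],[1.7,-2.1,0,0,0,-0.1],[1.7,-2.1,0,0,0,-0.1],[1.7,-2.1,0,0,0,0],[1.7,-2.1,0,0,0,0]]], "gripper": -1, "squeeze": 20}}

```text
t: 1.1
tool_pos: [0.3691, 0.3328, 0.2184]
orientation: [0.492, 3.103, -0.001]
force: [-0.5, 0.4, -0.4]
opening: 0.0177
gripper_force: 0.0
```

Call:
{"fn": "arm_command", "kwargs": {"deltas": [[[1.8,-2.3,0,0,0,0],[1.8,-2.3,0,0,0,0],[1.8,-2.3,0,0,0,0],[1.8,-2.3,0,0,0,0],[1.8,-2.3,0,0,0,0],[1.8,-2.3,0,0,0,0],[1.8,-2.3,0,0,0,0],[1.8,-2.3,0,0,0,0],[1.8,-2.3,0,0,0,0],[1.8,-2.3,0,0,0,0],[1.5,-1.9,0,0,0,0],[0.8,-1.0,0,0,0,0]]]}}

```text
t: 2.1
tool_pos: [0.5722, 0.0726, 0.2182]
orientation: [-0.495, -3.102, 0.002]
force: [0.9, -0.0, 0.4]
opening: 0.0004
gripper_force: 0.0
```

Call:
{"fn": "arm_command", "kwargs": {"deltas": [[[0.4,-0.4,-0.5,0,0,0],[0.4,-0.4,-1.5,0,0,0],[0,0,-1.5,0,0,0],[0,0,-1.5,0,0,0],[0,0,-1.5,0,0,0],[0,0,-1.0,0,0,0],[0,0,0,0,0,0],[0,0,0,0,0,0]]]}}

```text
t: 2.77
tool_pos: [0.5786, 0.0683, 0.1431]
orientation: [-0.49, -3.102, 0.0]
force: [0.2, -0.1, 1.3]
opening: 0.0004
gripper_force: 0.0
```

Run:
```python
from h import *
from plant import monitor
s=monitor.read_state(); print(s["tool_pos"],s["force"],s["orientation"])
a=eyes.read_camera("side")[150:280,270:440]; b=eyes.read_camera("wrist")
cv2.imwrite("pics/s1.png",np.hstack([cv2.resize(a,(523,400),interpolation=cv2.INTER_CUBIC)[:,:400],b[:,120:520]]))
print(proj("side",[s["tool_pos"]]))
```

```text
[0.5786277  0.06830295 0.14313383] [ 0.24019702 -0.13289573  1.29118017] [-4.90293455e-01 -3.10156372e+00  2.50785635e-04]
[[351.77187698 195.80034058]]
```

View pics/s1.png

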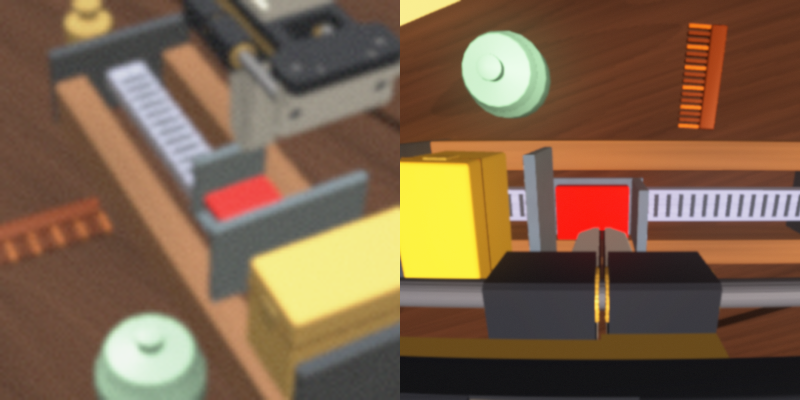

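The side view (left) shows the fingers above the pocket. In the wrist view (right) the fingertips are at column 602, between the plate face (553) and the ledge face (637), about 7 mm from the paddle centre (593) towards the ledge. That is the intended offset, so I'll go down and press.

Call:
{"fn": "arm_command", "kwargs": {"deltas": [[[0,0,-1.0,0,0,0],[0,0,-1.5,0,0,0],[0,0,-1.5,0,0,0],[0,0,-1.0,0,0,0],[0,0,-0.5,0,0,0],[0,0,-0.3,0,0,0],[0,0,-0.3,0,0,0],[0,0,-0.2,0,0,0],[0,0,-0.2,0,0,0],[0,0,0,0,0,0],[0,0,0,0,0,0]]]}}

```text
t: 3.78
tool_pos: [0.5798, 0.0678, 0.0793]
orientation: [0.491, 3.102, 0.0]
force: [-3.2, 0.6, 5.1]
opening: 0.0005
gripper_force: 2.6
```

Call:
{"fn": "arm_command", "kwargs": {"deltas": [[[0,0,-0.1,0,0,0],[0,0,-0.1,0,0,0],[0,0,-0.1,0,0,0],[0,0,0,0,0,0],[0,0,0,0,0,0]]]}}

```text
t: 4.2
tool_pos: [0.5799, 0.0678, 0.0765]
orientation: [0.491, 3.102, 0.0]
force: [-4.6, -0.9, 6.2]
opening: 0.0003
gripper_force: 3.1
```

Call:
{"fn": "arm_command", "kwargs": {"deltas": [[[0.1,0.3,0,0,0,0],[0.15,0.5,0,0,0,0],[0.2,0.6,0,0,0,0],[0.25,0.75,0,0,0,0],[0.25,0.75,0,0,0,0],[0.25,0.75,0,0,0,0],[0.25,0.75,0,0,0,0],[0.25,0.75,0,0,0,0],[0.25,0.75,0,0,0,0],[0.2,0.7,0,0,0,0],[0.2,0.6,0,0,0,0],[0.1,0.4,0,0,0,0]]]}}

```text
t: 5.2
tool_pos: [0.6055, 0.1434, 0.0769]
orientation: [0.491, 3.1, -0.001]
force: [1.5, -5.4, 4.0]
opening: 0.0005
gripper_force: 4.2
```

Run:
```python
from h import *
from plant import monitor
s=monitor.read_state(); print(s["tool_pos"],s["force"],s["orientation"])
a=eyes.read_camera("side")[140:270,250:420]; b=eyes.read_camera("wrist")
cv2.imwrite("pics/s2.png",np.hstack([cv2.resize(a,(523,400),interpolation=cv2.INTER_CUBIC)[:,:400],b[:,120:520]]))
```

```text
[0.60554468 0.14341241 0.07692527] [ 1.510636   -5.42193776  3.99882015] [ 4.91416665e-01  3.09967836e+00 -8.14524009e-04]
```

View pics/s2.png

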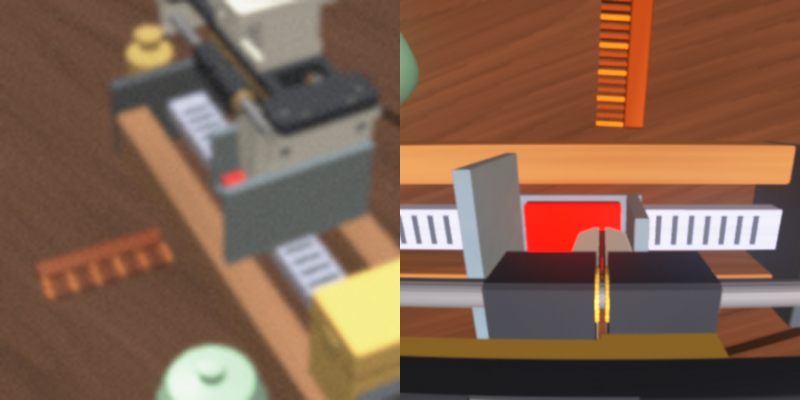

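The jaw is going back with the paddle held down, and the fingers are against the ledge (wrist view: ledge at column about 632, end stop at about 760). The case has not moved. About 10 cm is left.

Call:
{"fn": "arm_command", "kwargs": {"deltas": [[[0.15,0.5,0,0,0,0],[0.2,0.6,0,0,0,0],[0.25,0.75,0,0,0,0],[0.25,0.75,0,0,0,0],[0.25,0.75,0,0,0,0],[0.25,0.8,0,0,0,0],[0.25,0.75,0,0,0,0],[0.25,0.75,0,0,0,0],[0.25,0.75,0,0,0,0],[0.25,0.75,0,0,0,0],[0.2,0.6,0,0,0,0],[0.1,0.4,0,0,0,0]]]}}

```text
t: 6.3
tool_pos: [0.632, 0.2251, 0.077]
orientation: [0.491, 3.1, 0.0]
force: [0.7, -5.0, 6.6]
opening: 0.0007
gripper_force: 4.0
```

Call:
{"fn": "arm_command", "kwargs": {"deltas": [[[0.1,0.3,0,0,0,0],[0.1,0.3,0,0,0,0],[0.05,0.2,0,0,0,0],[0,0,0,0,0,0]]]}}

```text
t: 6.63
tool_pos: [0.6347, 0.2331, 0.0771]
orientation: [0.491, 3.099, 0.001]
force: [0.8, -2.6, 5.5]
opening: 0.0004
gripper_force: 3.1
```

Call:
{"fn": "arm_command", "kwargs": {"deltas": [[[0.05,0.2,0,0,0,0],[0.05,0.2,0,0,0,0],[0.05,0.2,0,0,0,0],[0,0,0,0,0,0],[0,0,0,0,0,0]]]}}

```text
t: 7.05
tool_pos: [0.6361, 0.2378, 0.0771]
orientation: [0.492, 3.099, -0.001]
force: [0.3, -7.2, 6.9]
opening: 0.0007
gripper_force: 5.5
```

Call:
{"fn": "arm_command", "kwargs": {"deltas": [[[0.05,0.15,0,0,0,0],[0.05,0.15,0,0,0,0],[0,0,0,0,0,0],[0,0,0,0,0,0]]]}}

```text
t: 7.38
tool_pos: [0.6362, 0.2379, 0.0771]
orientation: [0.494, 3.101, -0.009]
force: [-6.7, -19.8, 13.8]
opening: 0.0005
gripper_force: 12.9
```

The push force jumped to 21 N with no further motion, at a rack coordinate of 0.143 m against 0.1445 predicted for the stop. I'll ease off the overpush slightly, still pressing towards the stop, and lift straight up.

Call:
{"fn": "arm_command", "kwargs": {"deltas": [[[-0.05,-0.1,0,0,0,0],[0,0,0,0,0,0],[0,0,0.2,0,0,0],[0,0,0.4,0,0,0],[0,0,0.6,0,0,0],[0,0,1.0,0,0,0],[0,0,1.5,0,0,0],[0,0,2.0,0,0,0],[0,0,2.0,0,0,0],[0,0,2.0,0,0,0],[0,0,2.0,0,0,0],[0,0,1.0,0,0,0]]]}}

```text
t: 8.38
tool_pos: [0.6365, 0.2424, 0.2077]
orientation: [0.49, 3.098, 0.005]
force: [0.3, 0.3, 1.0]
opening: 0.0004
gripper_force: 0.0
```

Call:
{"fn": "arm_command", "kwargs": {"deltas": [[[0,0,0,0,0,0],[0,0,0,0,0,0],[0,0,0,0,0,0]]]}}

```text
t: 8.63
tool_pos: [0.6344, 0.2413, 0.2013]
orientation: [-0.491, -3.101, 0.001]
force: [-0.5, -0.1, -1.0]
opening: 0.0006
gripper_force: 0.0
```

Run:
```python
from h import *
from plant import monitor
s=monitor.read_state(); print(s["tool_pos"],s["force"],s["t"])
a=eyes.read_camera("side")[140:290,250:440]; b=eyes.read_camera("wrist")
cv2.imwrite("pics/s3.png",np.hstack([cv2.resize(a,(507,400),interpolation=cv2.INTER_CUBIC)[:,:400],b[:,120:520]]))
```

```text
[0.63437751 0.24131759 0.20125487] [-0.5207755  -0.14555835 -0.99702423] 8.6333
```

View pics/s3.png

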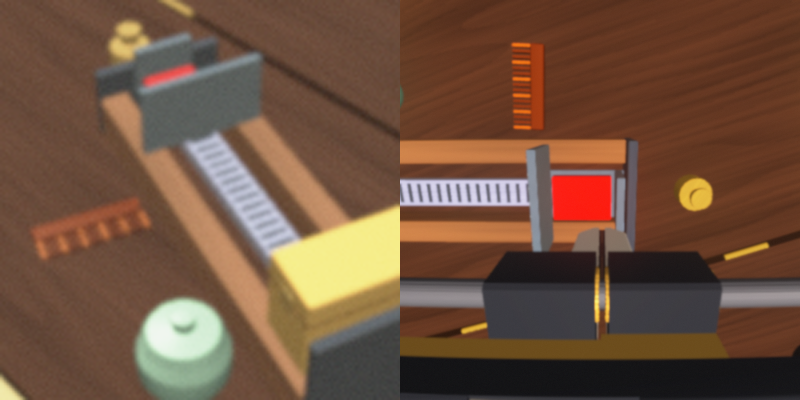

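The jaw sits against the end stop: in the wrist view the ledge spans about columns 616–625 and the stop begins at about 627. The paddle is up, the fingers are 12 cm clear with no contact force, and the case, weight, jar and comb are where they were. I'll hand it in.

```bash
python3 -c "
from plant import ticket
print(ticket.close_job())"
```

```text
the job is handed in; nothing more can be done
None
```

The jaw is at the end stop, the paddle was released by lifting straight up, nothing else on the flap was disturbed, and the job was handed in at about 8.7 s of the 37 s allowed.

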